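Arepita held over the trays in tongs

TASK

Pick up the spring tongs by their wooden grips, close them on the small arepita on the budare, lift it off and bring it over the middle of the two stacked stainless trays; touch the arepita only with the tongs, and leave the two large arepas, the sugar bowl and the other things where they are. Finish while still holding: gripper squeezing the tongs, arepita still in their jaws, at rest a few centimetres or more above the top tray and touching nothing else.

Things in the scene. Friction and masses are not known exactly. Their poses are not given: they have to be found in the camera images.
- tongs: Stainless spring tongs, 0.16 kg, 215 mm long, 22 mm tall all over, lying on the counter so that they open and close in the horizontal plane. Origin: underside, midway between the two wooden grips, at about the centre of mass. x points from hinge to jaws, z up; hinge axis at x = -95 mm. The frame belongs to the -y arm: with the tongs closed on the arepita it is turned 0.09 rad from their midline.
- tongs_grip (a point): Midway between the wooden grips, 11 mm above the tongs' underside. The grips are flat upright bars, 22 mm tall, tongs x = -35 to +35 mm, to be taken from above across y; open, 58 mm over their outer faces here (each splayed 0.09 rad, narrowing to the hinge). Squeezed to about 50 mm they can be carried with the jaws still open; closed on the arepita they are parallel, 40 mm over all.
- tongs_jaws (a point): Midway between the open jaws, at the height of the tongs' underside, 90 mm from the tongs' origin along x. Jaws: flat bars 4 mm thick, 22 mm tall, tongs x = 72 to 108 mm, 84 mm clear between them when open, about 70 mm with the grips squeezed to 50 mm.
- tongs_arm (a joint): Hinge of the tongs, rad: 0 fully open (as at the start), growing as they close; about 0.18 when closed on the arepita, 0.45 at the stop. A built-in spring (0.6 to 0.7 N m) pushes the arms open: it takes about 7 N on the grips to close them, and they push back on the fingers by as much.
- arepita: The small arepa, a round toasted corn cake, cream with brown spots, 50 mm diameter, 22 mm thick, about 45 g, lying flat on the budare. Origin: centre of its underside; z up.
- arepa_a: Large arepa of the same look, 82 mm diameter, 20 mm thick, beside the arepita on the budare (centres about 0.135 m apart; either may be the left one). Leave it alone. Origin: centre of its underside.
- arepa_b: Second large arepa, 82 mm diameter, 20 mm thick, on the far part of the budare. Leave it alone. Origin: centre of its underside.
- budare: Budare, a flat round dark iron griddle, 260 mm diameter, 22 mm thick (flat top at 22 mm, no rim), fixed on the counter, on the robot's left or right, with a steel loop handle reaching 35 mm past its far (+x) edge. Origin: centre of its underside.
- trays: Two stacked stainless trays, 220 x 150 mm, on the other side from the budare, fixed, long side along their x; the rim of the top one is 43 mm above the counter. Origin: centre of the underside.
- trays_rim (a point): Middle of the top tray at the height of its rim.
- sugar: Lidded white sugar bowl, 80 mm diameter, 86 mm tall, standing loose between budare and trays, farther back. Leave it alone. Origin: centre of its underside.
- jar: Glass jar with aluminium screw top, 80 mm diameter, 130 mm tall, loose at the far side. Leave it alone. Origin: centre of its underside.
- cup: White mug, 76 mm diameter, 70 mm tall, loose on the left, outside budare or trays. Leave it alone. Origin: centre of its underside.
- spoon: Wooden spoon lying on the robot's left, near side. Leave it alone.
Not all that is in view belongs to the job. What is shaped like the tongs but pink is not meant. Leave any blue look-alike of the arepita alone.

How it is judged:
By the outcome, as a careful person would: the job done as asked, in the order asked, and still so for the second after the job is handed in, while the arm keeps its last pose, push and grip.
It also fails if it takes over 45 s, if anything falls off the work surface, if the arm or the gripper's body presses on something with over 40 N, if the wrist force passes 120 N, or if a joint passes its speed limit or range.

ROBOT

A 6-joint arm with a two-finger parallel gripper is mounted at the origin on the work surface. World frame = base frame: x ahead of the robot, y to its left, z up, the work surface at z = 0. Lengths are in mm, angles in rad, forces in N, time in s.
With the tool pointing down it reaches from about 275 to 1000 mm from the base axis. Payload 8.4 kg.
Tool frame: the origin (TCP) lies midway between the tips of the shut fingers; the grasp point (between the pads) lies 19 mm behind it (r.grip_point_offset is the distance from the TCP to the grasp point, in mm); z points along the fingers, y is the line along which they close (so a half turn about z gives the same grasp; the last joint's range is limited). The gripper opens to 85 mm and grips with 20 to 120 N. Pads are 22 mm wide; open, the fingers measure 114 mm over their backs; the gripper's body (76 mm by 85 mm) begins 54 mm behind the grasp point. The pads swing forward as they close: fully open they stand 13 mm farther back than shut.
Start: joints at [1.216, 0.353, 1.633, -0, 1.155, -0.002], TCP at [215.953, 586.509, 231.281] pointing down, gripper open.
Joint ranges: [-2.63, 2.63], [-0.92, 2.1], [0.06, 2.66], [-1.3, 4.44], [0, 2.69], [-3.02, 3.02]. Speed limits (rad/s): [2.22, 2.22, 2.79, 3.14, 3.14, 3.14].

INTERFACE

Orientations are given as [roll, pitch, yaw] about the fixed x, y, z axes, in that order (R = Rz(yaw) Ry(pitch) Rx(roll)).
In Python, from rig import r gives the robot as it stands. The module is installed in compiled form; this text tells all that it offers.
- The arm moves only by the shell command python3 -m creep 'ROWS' [FORCE]. ROWS is text: rows parted by semicolons, each of 7 numbers parted by spaces: the turn, a rotation vector about the tool's x, y, z in degrees, then the shift along the tool's x, y, z in m, then the closure in counts, from 0 (fully open) to 255 (shut). A call has 1 to 8 rows; each row is the pose to reach, as a shift and turn from the pose commanded when the call began, along the tool's axes at that moment; what a row does not reach only later rows make up. A row lasts 1/8 s, in which the tool goes at most 62.5 mm and 10.7 degrees, less where a joint would pass 70% of its speed; a pose out of reach is approached as far as the arm can. A call with a gripper value outside its range is refused whole. The fingers move at their own pace and stop on an object; FORCE is the grip in N (left out, the last holds). Time passes only in rows, so rows that repeat a pose let the fingers close. It gives the time, the measured TCP pose, the force, the opening and the grip force at its end, in the units of the state.
- r.sense(): the state, without advancing time (a new reading comes with each control period).
- r.grab_frame(name): name is "side" or "top" or "wrist"; returns a dict with "img" (480x640x3 uint8, red, green, blue), "range_z" (480x640 float32, mm along the optical axis (not along the pixel's ray), 0 where there is no reading), "K" (3x3 intrinsics, pixels), "world_from_camera" (4x4, takes a point from camera to world coordinates). Camera axes: x right, y up, looking along -z (the intrinsics and any distortion apply to the point x, -y, -z); pixel columns grow to the right and rows downward; lengths in mm; the calibration is good to about 2 mm. A picture is of the moment at which its call begins.
- r.sign_off(): hands the job in; it is judged then, once.
The state is a dict: "clock": time; "qpos": joint angles; "qvel": joint speeds; "joint_efforts": joint torques, N m; "eef_pos": TCP position; "tcp_rot": TCP orientation; "contact_force": force on the tool from outside, world axes, zero at the start; "wrist_torque": the same for the moment, N m; "opening": opening from 0.0 (shut) to 1.0 (fully open); "grasp_force": force on a finger pad.
Only numpy, scipy, OpenCV 4.12 (cv2) and the standard library are available. Lean on these libraries where they do the work, as an engineer would, in place of code of your own. Each camera call takes 0.05 s, during which the arm holds its last target. There are 200 camera calls.

## Working session

There is one attempt and no reset: what is moved stays moved. The work goes in short steps, Python scripts to look and compute and a shell command to move; the robot and the scene stay as the last step left them, time stands still between calls to the robot, and variables do not carry over. Pictures are saved under pics/ and viewed, at most 10 in all, crops included, and the job is handed in when it is done.

```bash
mkdir -p pics; cat > h.py <<'E'
import numpy as np,cv2
from rig import r
def grab(n,fn=None):
    f=r.grab_frame(n)
    np.savez('/tmp/%s.npz'%(fn or n),**{k:f[k] for k in('img','range_z','K','world_from_camera')})
    if fn: cv2.imwrite('pics/%s.png'%fn,f['img'][:,:,::-1])
    return f
def load(n): return dict(np.load('/tmp/%s.npz'%n))
def ray(f,u,v):
    K=f['K'];T=f['world_from_camera']
    d=np.array([(u-K[0,2])/K[0,0],-(v-K[1,2])/K[1,1],-1.])
    return T[:3,3],T[:3,:3]@d
def onz(f,u,v,z):
    o,d=ray(f,u,v); return o+d*(z-o[2])/d[2]
def pt(f,u,v):
    o,d=ray(f,u,v); return o+d*float(f['range_z'][int(v),int(u)])
def two(f1,p1,f2,p2):
    o1,d1=ray(f1,*p1);o2,d2=ray(f2,*p2)
    s=np.linalg.lstsq(np.c_[d1,-d2],o2-o1,rcond=None)[0]
    a=o1+s[0]*d1;b=o2+s[1]*d2
    return (a+b)/2,np.linalg.norm(a-b)
E
python3 - <<'E'
from h import *
for n in('top','side'):
    f=grab(n,n+'0');print(n,f['world_from_camera'][:3].round(2).tolist(),f['K'].round(0).tolist())
print(r.sense())
E
```

```text
top [[0.01, 1.0, -0.08, 457.1], [-1.0, 0.01, 0.0, 97.3], [0.0, 0.08, 1.0, 1219.42]] [[518.0, 0.0, 323.0], [0.0, 518.0, 242.0], [0.0, 0.0, 1.0]]
side [[0.99, 0.08, -0.14, 371.76], [-0.16, 0.53, -0.83, -772.61], [0.01, 0.85, 0.53, 614.93]] [[468.0, 0.0, 312.0], [0.0, 468.0, 246.0], [0.0, 0.0, 1.0]]
{'clock': 0.1, 'qpos': array([ 1.21558375e+00,  3.53579720e-01,  1.63410253e+00, -2.03112051e-05,
        1.15520204e+00, -2.42280277e-03]), 'qvel': array([-0.00030493, -0.00340081, -0.00163227, -0.00084029, -0.00020922,
        0.00125692]), 'joint_efforts': array([-1.61522985e-03, -6.06345820e+01, -3.42824900e+01, -4.48251356e-07,
        3.84121711e-03,  1.67409928e-05]), 'eef_pos': array([215.80974224, 586.0752643 , 230.61793787]), 'tcp_rot': array([-3.14030098e+00,  1.54422090e-05,  2.78881110e+00]), 'contact_force': array([-0.34507753, -0.13761942,  0.80645056]), 'wrist_torque': array([-0.02711831,  0.00616099, -0.00223865]), 'grasp_force': 0.0, 'opening': 0.9953876564220993}
```

View pics/top0.png

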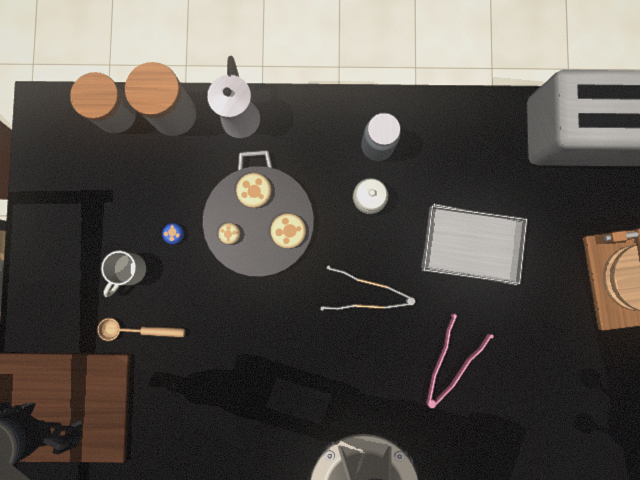

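View pics/side0.png

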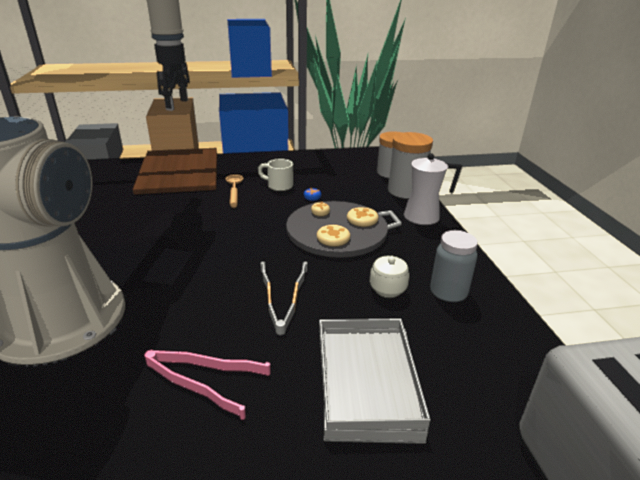

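The top view shows the tongs' hinge at (411,301) and jaw tips at (329,267) and (322,309). The arepita is at (229,234), the trays at (475,245) and the blue decoy at (172,233). In the side view the hinge is at (281,326), the jaw tips at (263,264) and (305,265), and the arepita at (320,209).

```bash
python3 - <<'E'
from h import *
t=load('top0');s=load('side0')
hsv=cv2.cvtColor(t['img'],cv2.COLOR_RGB2HSV)
# arepita: cream, in window
def blob(f,x0,y0,x1,y1,lo,hi):
    h=cv2.cvtColor(f['img'],cv2.COLOR_RGB2HSV)[y0:y1,x0:x1]
    m=cv2.inRange(h,lo,hi);n,l,st,c=cv2.connectedComponentsWithStats(m)
    k=1+np.argmax(st[1:,4]);return c[k]+[x0,y0],st[k]+np.array([x0,y0,0,0,0]),(l==k)
cr=((8,60,110),(35,255,255))
c,st,_=blob(t,210,215,248,255,*cr);print('arepita top',c,st)
c2,st2,_=blob(s,305,195,335,218,*cr);print('side',c2,st2)
print('two',two(t,c,s,c2),'onz44',onz(t,*c,44),'rng',pt(t,*c))
for z in(38,):pass
# tongs
m=(t['img'].max(2)>90);w=np.zeros_like(m);w[255:320,312:425]=1;m&=w
n,l,sg,cc=cv2.connectedComponentsWithStats(m.astype('uint8'));k=1+np.argmax(sg[1:,4]);print(sg[1:])
v,u=np.where(m)
P=np.array([pt(t,a,b) for a,b in zip(u,v)]);print('tongs z med',np.median(P[:,2]))
Q=np.array([onz(t,a,b,22) for a,b in zip(u,v)])
wood=hsv[v,u,1]>90
print('wood n',wood.sum(),Q[wood].mean(0))
print('hinge',onz(t,411,301,22),'two',two(t,(411,301),s,(281,323)))
for p,q in(((329,267),(305,265)),((322,309),(263,264))):print('jaw',onz(t,*p,22),two(t,p,s,q))
# arms: fit lines to upper and lower wood
for name,mm in(('upper',v<293),('lower',v>=293)):
    a=Q[mm&wood];print(name,a.shape,a.mean(0),a.min(0),a.max(0))
# tray
for p in((432,205),(526,217),(520,283),(423,270)):print('tray',onz(t,*p,43),pt(t,*p))
for nm,p in(('sugar',(371,193)),('jar',(383,130)),('arepaA',(289,231)),('bud',(258,221)),('B',(254,190))):print(nm,pt(t,*p))
E
```

```text
arepita top [228.88486842 232.91447368] [218 223  22  21 304]
side [320.         208.15865385] [311 202  19  14 208]
two (array([578.13436539, 311.39627309,  37.87134449]), np.float64(1.0656085030697824)) onz44 [576.97992826 310.3577248   44.        ] rng [577.30838934 310.94148371  40.7794125 ]
[[422 255   3  16  40]
 [320 265  95  46 517]]
tongs z med 21.07520570937163
wood n 60 [440.34400608 -21.1201653   22.        ]
hinge [ 426.0941648  -107.68517715   22.        ] two (array([ 427.95505049, -107.58248338,   23.59961558]), np.float64(3.654822501394766))
jaw [502.37181175  81.34901757  22.        ] (array([503.14144495,  81.22868532,  19.38505421]), np.float64(1.3513562724766515))
jaw [405.95278827  96.58271506  22.        ] (array([408.51618283,  96.38876557,  21.08013666]), np.float64(5.215005256072881))
upper (31, 3) [465.27770996 -24.40142961  22.        ] [457.55507576 -47.96240021  22.        ] [475.4281535    9.64940567  22.        ]
lower (29, 3) [413.69073642 -17.6126069   22.        ] [409.50788029 -43.33792027  22.        ] [418.09176754  16.35710515  22.        ]
tray [ 645.93392512 -153.35079908   43.        ] [ 651.68123929 -160.97968826    7.19445   ]
tray [ 620.30885846 -368.48171007   43.        ] [ 6.26188895e+02 -3.85262960e+02  6.15980750e-01]
tray [ 469.47215304 -351.28615351   43.        ] [ 469.94581498 -368.46177798   -2.04295203]
tray [ 496.80494919 -131.67144731   43.        ] [ 496.93138039 -132.40058362   39.25385056]
sugar [664.81237954  -9.50035219  84.39124195]
jar [792.60780329 -30.35194873 133.7213571 ]
arepaA [582.78291823 173.56934061  43.18549343]
bud [607.65207921 247.29475205  22.59713636]
B [677.27773293 255.78877985  39.83012927]
```

```bash
cat >> h.py <<'E'
from scipy.spatial.transform import Rotation as R
def go(x,y,z,yaw):
    s=r.sense();A=R.from_euler('xyz',s['tcp_rot']);B=R.from_euler('xyz',[np.pi,0,yaw])
    print('turn',np.degrees((A.inv()*B).as_rotvec()).round(1),'shift',(A.inv().apply(np.array([x,y,z])-s['eef_pos'])/1000).round(4),'q',s['qpos'].round(2),'f',s['contact_force'].round(1),'clk',s['clock'])
E
python3 -c "
from h import *
go(440,-15,160,1.43)"
```

```text
turn [-0.1  0.1 77.9] shift [-0.4181 -0.4865  0.0713] q [ 1.22  0.35  1.63 -0.    1.16 -0.  ] f [-0.3 -0.1  0.8] clk 0.1
```

```bash
python3 -m creep '0 0 9 -0.035 -0.04 0 0;0 0 19 -0.07 -0.08 0 0;0 0 29 -0.105 -0.12 0 0;0 0 39 -0.14 -0.162 0.01 0;0 0 48 -0.175 -0.203 0.02 0;0 0 57 -0.21 -0.243 0.03 0;0 0 66 -0.245 -0.284 0.035 0;0 0 75 -0.28 -0.324 0.04 0' 30; python3 -c "
from h import *
go(440,-15,160,1.43)"
```

```text
clock: 1.1
eef_pos: [366.9, 184.1, 191.1]
tcp_rot: [3.142, -0.0, 1.475]
contact_force: [0.4, 0.4, -0.7]
opening: 1.002
grasp_force: 0.0
turn [ 0.  -0.   2.6] shift [-0.1912  0.0918  0.0311] q [ 0.46  0.06  2.11 -0.    0.97  0.56] f [ 0.4  0.4 -0.7] clk 1.1
```

```bash
python3 -m creep '0 0 1 -0.048 0.023 0.01 0;0 0 2 -0.096 0.046 0.02 0;0 0 3 -0.144 0.07 0.025 0;0 0 3 -0.19 0.092 0.031 0;0 0 3 -0.19 0.092 0.031 0;0 0 3 -0.19 0.092 0.031 0' ; python3 -c "
from h import *
f=grab('wrist','w1');go(440,-15,160,1.43);print(f['world_from_camera'].round(2).tolist())"
```

```text
clock: 1.85
eef_pos: [440.6, -11.7, 160.0]
tcp_rot: [-3.141, -0.0, 1.426]
contact_force: [0.0, 0.7, 0.1]
opening: 0.999
grasp_force: 0.0
turn [-0.  -0.  -0.1] shift [-0.0038 -0.      0.0001] q [-0.03  0.16  2.08  0.    0.9   0.11] f [ 0.5 -0.1 -0.7] clk 1.9
[[0.99, 0.14, 0.04, 451.59], [-0.15, 0.95, 0.27, 57.38], [-0.0, -0.27, 0.96, 301.2], [0.0, 0.0, 0.0, 1.0]]
```

View pics/w1.png

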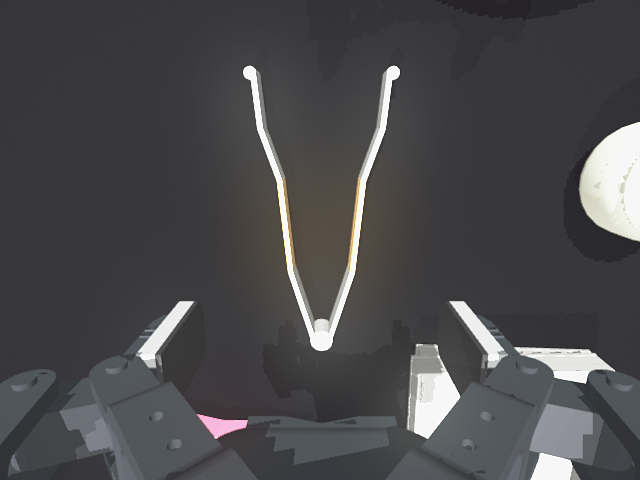

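The wrist view shows the tongs in line with the gripper. The hinge is at (321,341), the jaw tips at (250,73) and (393,73), and the grips span rows 180–270 at columns ~286 and ~356.

```bash
python3 - <<'E'
from h import *
f=load('w1')
h=onz(f,321,338,22);a=onz(f,250,73,22);b=onz(f,393,73,22);print(h,a,b)
m=(a+b)/2-h;print('ang',np.arctan2(m[1],m[0]),np.linalg.norm(m))
g=[onz(f,u,v,22) for u,v in((279,180),(290,270),(363,180),(354,270))]
print(np.array(g).round(1),'c',np.mean(g,0)); print(pt(f,284,225),pt(f,357,225))
t=load('top0');print('top two',two(t,(411,301),f,(321,338)))
E
```

```text
[ 427.69750767 -101.06176803   22.        ] [409.74187412  99.13673649  22.        ] [503.08861181  85.42249877  22.        ]
ang 1.4233405999625268 195.4625276865553
[[416.4  27.   22. ]
 [412.9 -40.9  22. ]
 [475.3  18.4  22. ]
 [460.7 -47.9  22. ]] c [441.32501616 -10.84763321  22.        ]
[414.3085993   -5.89038007  21.6537694 ] [467.26322302 -14.10133773  19.76859536]
top two (array([ 425.95167581, -110.62951161,    5.06141437]), np.float64(0.5989443924488922))
```

```bash
python3 -m creep '0 0 0 0 0 0.05 0;0 0 0 0 0 0.1 0;0 0 0 0 0 0.135 0;0 0 0 0 0 0.15 0;0 0 0 0 0 0.158 0;0 0 0 0 0 0.158 60;0 0 0 0 0 0.158 85;0 0 0 0 0 0.158 85' 25;  python3 -m creep '0 0 0 0 0 0 95;0 0 0 0 0 0 100;0 0 0 0 0 0 100;0 0 0 0 0 0 100'
```

```text
clock: 2.9
eef_pos: [442.2, -11.8, 3.5]
tcp_rot: [3.139, -0.0, 1.427]
contact_force: [-0.8, 2.4, 5.3]
opening: 0.672
grasp_force: 6.9
clock: 3.4
eef_pos: [442.7, -11.9, 3.7]
tcp_rot: [3.138, -0.0, 1.427]
contact_force: [0.2, 1.0, 11.2]
opening: 0.612
grasp_force: 9.7
```

```bash
python3 -m creep '0 0 0 0 0 -0.002 104;0 0 0 0 0 -0.004 104;0 0 0 0 0 -0.008 104;0 0 0 0 0 -0.02 104;0 0 0 0 0 -0.04 104;0 0 0 0 0 -0.06 104;0 0 0 0 0 -0.06 104'; python3 -c "
from h import *
grab('wrist','w2');go(442,-12,62,1.427)"
```

```text
clock: 4.28
eef_pos: [442.3, -11.9, 63.8]
tcp_rot: [3.138, -0.0, 1.427]
contact_force: [-0.9, 0.3, -2.4]
opening: 0.594
grasp_force: 6.1
turn [ 0.1 -0.   0. ] shift [-0.0001  0.0003  0.001 ] q [-0.03  0.33  2.15 -0.    0.66  0.11] f [-0.9 -0.4 -1.4] clk 4.325
```

View pics/w2.png

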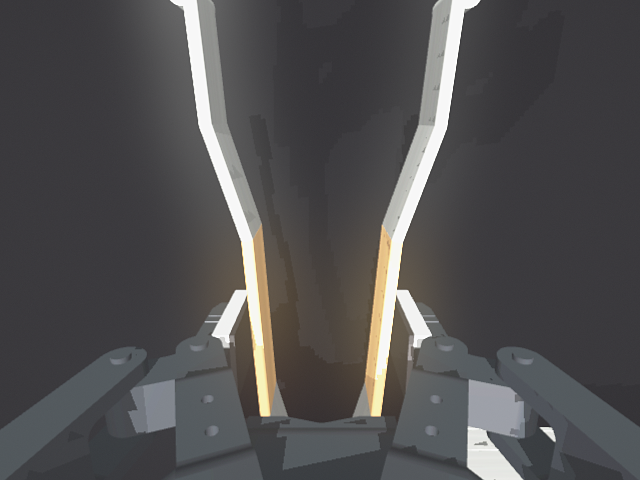

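The tongs are lifted and centred in the pads, which touch at rows 290–340 with the grips spanning rows 235–415. The jaws are still open.

```bash
python3 - <<'E'
from h import *
f=load('w2')
for p in((203,70),(448,70),(248,255),(396,255),(256,310),(389,310)):print(pt(f,*p).round(1))
go(488,302,125,0.1)
E
```

```text
[421.3  78.4  81.8]
[491.9  68.2  81.4]
[423.1  20.7  80.7]
[471.7  13.6  80.6]
[421.9   0.6  80.5]
[467.4  -5.8  81.1]
turn [ 0.1 -0.1 76.1] shift [ 0.3173  0.0011 -0.062 ] q [-0.03  0.33  2.15 -0.    0.66  0.11] f [-0.9 -0.4 -1.4] clk 4.325
```

```bash
python3 -m creep '0 0 3 0.015 0 -0.015 104;0 0 12 0.05 0 -0.04 104;0 0 22 0.09 0 -0.062 104;0 0 32 0.132 0 -0.062 104;0 0 42 0.174 0 -0.062 104;0 0 52 0.216 0 -0.062 104;0 0 61 0.256 0 -0.062 104;0 0 69 0.29 0 -0.062 104';python3 -c "
from h import *
go(488,302,125,0.1)"
```

```text
clock: 5.32
eef_pos: [482.1, 276.4, 123.1]
tcp_rot: [3.141, 0.001, 0.219]
contact_force: [0.6, -0.1, -1.0]
opening: 0.591
grasp_force: 6.1
turn [0.  0.1 6.8] shift [ 0.0114 -0.0237 -0.0019] q [ 0.52  0.38  1.87 -0.    0.89  1.87] f [ 0.6 -0.1 -1. ] clk 5.325
```

```bash
python3 -m creep '0 0 4 0.006 -0.013 -0.002 104;0 0 7 0.011 -0.024 -0.002 104;0 0 7 0.011 -0.024 -0.002 104;0 0 7 0.011 -0.024 -0.002 104';python3 -c "
from h import *
f=grab('wrist','w3');go(488,302,125,0.1)"
```

```text
clock: 5.82
eef_pos: [487.4, 300.3, 125.5]
tcp_rot: [3.141, 0.001, 0.102]
contact_force: [-1.2, 1.0, -2.0]
opening: 0.592
grasp_force: 6.1
turn [0.  0.1 0.1] shift [ 0.0007 -0.0017  0.0007] q [ 0.55  0.4   1.84 -0.    0.91  2.02] f [-0.1 -0.4 -0.9] clk 5.875
```

View pics/w3.png

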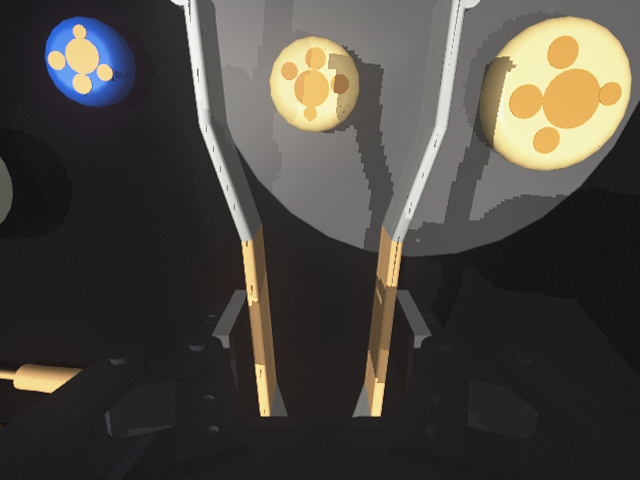

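The arepita is between the jaws at about (314,84), with the jaws at columns ~203 and ~450. The big arepa is to the right at (560,93) and the blue decoy to the left at (88,60).

```bash
python3 - <<'E'
from h import *
f=load('w3');h=cv2.cvtColor(f['img'],cv2.COLOR_RGB2HSV)
m=cv2.inRange(h,(8,50,60),(35,255,255));m[:, :255]=0;m[:,385:]=0;m[180:]=0
n,l,st,c=cv2.connectedComponentsWithStats(m);k=1+np.argmax(st[1:,4]);print(c[k],st[k])
cc=cv2.minEnclosingCircle(np.argwhere(l==k)[:,::-1].astype(np.float32))
p=cc[0];print(cc);t=load('top0')
print('two',two(t,(228.9,232.9),f,p));X=onz(f,*p,44);print('z44',X,'z36',onz(f,*p,36),'rng',pt(f,*p))
s=r.sense();A=R.from_euler('xyz',s['tcp_rot'])
for nm,q in(('ar44',X),('ar36',onz(f,*p,36)),('big',pt(f,560,93))):print(nm,A.inv().apply(q-s['eef_pos']).round(1))
for q in((200,70),(452,70),(206,118),(445,118)):print('jaw',A.inv().apply(pt(f,*q)-s['eef_pos']).round(1))
E
```

```text
[314.13709075  83.59455823] [ 269   36   91   96 6689]
((314.7323303222656, 83.6212158203125), 48.09483337402344)
two (array([580.42356375, 314.94057473,  18.50411291]), np.float64(1.6104085323612798))
z44 [578.72266423 314.28537439  44.        ] z36 [579.51017489 314.48581833  36.        ] rng [578.85351357 314.31867929  42.67075478]
ar44 [92.3 -4.7 81.6]
ar36 [93.1 -4.9 89.6]
big [ 87.7 127.6  84.7]
jaw [ 85.7 -36.2 -18.9]
jaw [ 85.8  36.7 -17.9]
jaw [ 72.6 -35.7 -18.1]
jaw [ 72.5  36.1 -16.7]
```

```bash
python3 -m creep '0 0 0 0.0025 -0.004 0 104;0 0 0 0.0025 -0.004 0.03 104;0 0 0 0.0025 -0.004 0.055 104;0 0 0 0.0025 -0.004 0.075 104;0 0 0 0.0025 -0.004 0.087 104;0 0 0 0.0025 -0.004 0.093 104;0 0 0 0.0025 -0.004 0.093 104';python3 -c "
from h import *
f=grab('wrist','w4');grab('side','s4');go(488,302,32,0.1)
g=load('s4');cv2.imwrite('pics/s4c.png',cv2.resize(g['img'][140:290,220:420,::-1],(800,600)))"
```

```text
clock: 6.75
eef_pos: [490.2, 305.3, 33.4]
tcp_rot: [-3.142, -0.0, 0.101]
contact_force: [-0.2, -0.2, -1.2]
opening: 0.593
grasp_force: 6.1
turn [-0.  -0.1  0.1] shift [-0.0028  0.0033  0.0019] q [0.55 0.54 1.87 0.   0.73 2.02] f [-0.9 -0.4 -1.6] clk 6.85
```

View pics/w4.png

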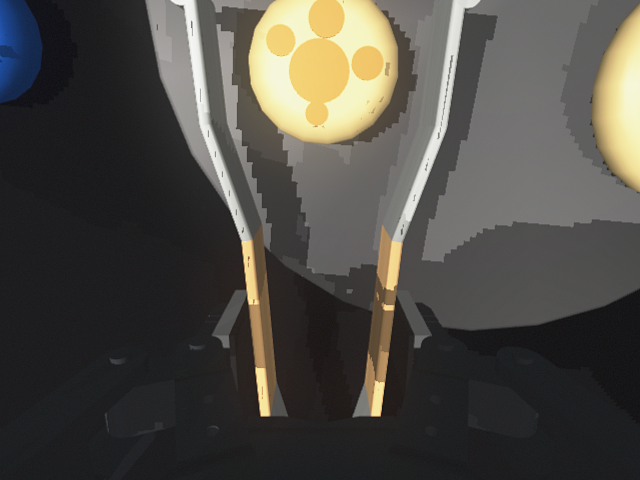

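View pics/s4c.png

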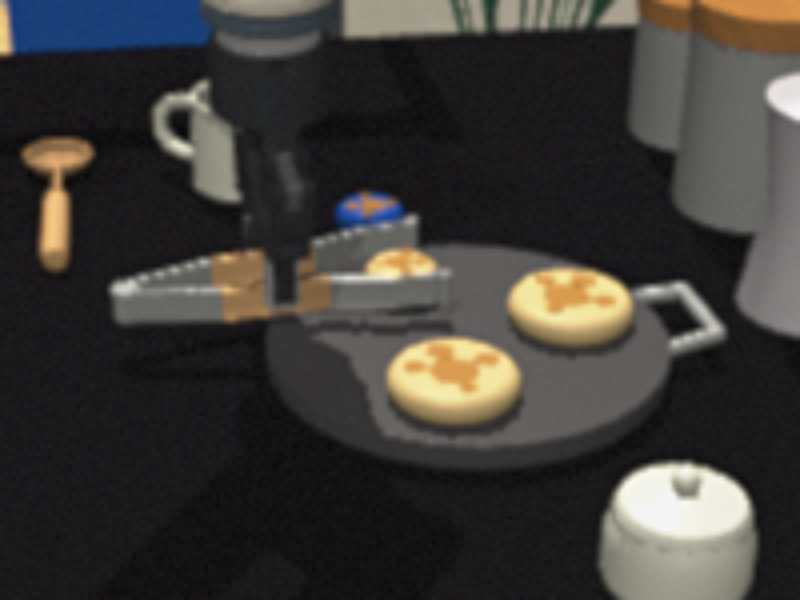

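The arepita is midway between the jaws in the wrist view, centred at about (323,68) with clearance on both sides. In the side view the tongs are level around it, a little above the budare. Next I go slightly lower and close.

```bash
python3 -m creep '0 0 0 0 0 0.002 104;0 0 0 0 0 0.002 115;0 0 0 0 0 0.002 123;0 0 0 0 0 0.002 130;0 0 0 0 0 0.002 137;0 0 0 0 0 0.002 145;0 0 0 0 0 0.002 160;0 0 0 0 0 0.002 160' 45; python3 -m creep '0 0 0 0 0 0 180;0 0 0 0 0 0 180;0 0 0 0 0 0 180;0 0 0 0 0 0 180'
```

```text
clock: 7.85
eef_pos: [490.0, 305.3, 31.3]
tcp_rot: [-3.142, -0.0, 0.101]
contact_force: [-0.1, -0.7, -0.6]
opening: 0.447
grasp_force: 45.1
clock: 8.35
eef_pos: [490.0, 305.2, 31.3]
tcp_rot: [-3.142, -0.0, 0.101]
contact_force: [-0.4, 0.6, -0.2]
opening: 0.445
grasp_force: 45.1
```

```bash
python3 -m creep '0 0 0 0 0 -0.005 180;0 0 0 0 0 -0.015 180;0 0 0 0 0 -0.03 180;0 0 0 0 0 -0.05 180;0 0 0 0 0 -0.075 180;0 0 0 0 0 -0.1 180;0 0 0 0 0 -0.12 180;0 0 0 0 0 -0.12 180';python3 - <<'E'
from h import *
f=grab('wrist','w5')
t=load('top0')
c=[onz(t,u,v,43)for u,v in((432,205),(526,217),(520,283),(423,270))];print('tray c',np.mean(c,0))
go(558-88,-251-9,151,0.1)
E
```

```text
clock: 9.35
eef_pos: [491.2, 305.9, 153.7]
tcp_rot: [-3.14, -0.004, 0.101]
contact_force: [0.1, 0.6, -2.4]
opening: 0.447
grasp_force: 45.3
tray c [ 558.12997145 -251.19752749   43.        ]
turn [-0.1 -0.1  0.1] shift [-0.0773  0.5605  0.0007] q [ 0.55  0.37  1.81 -0.    0.96  2.02] f [-0.3 -1.6 -2. ] clk 9.4
```

View pics/w5.png

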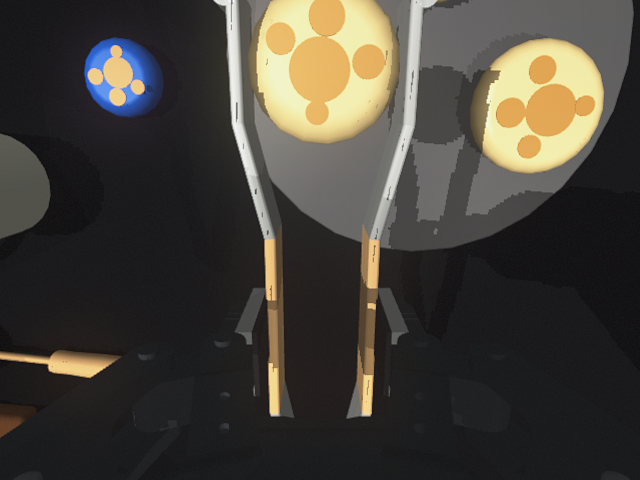

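The arepita is in the jaws at about (323,65) and has lifted with the tongs. The other arepas and the blue decoy haven't moved.

```bash
python3 -m creep '0 0 0 -0.001 0.01 0 180;0 0 0 -0.004 0.03 0 180;0 0 0 -0.009 0.065 0 180;0 0 0 -0.015 0.11 0 180;0 0 0 -0.021 0.155 0 180;0 0 0 -0.028 0.2 0 180;0 0 0 -0.034 0.245 0 180;0 0 0 -0.04 0.29 0 180'; python3 -m creep '0 0 0 -0.006 0.045 0 180;0 0 0 -0.012 0.09 0 180;0 0 0 -0.018 0.135 0 180;0 0 0 -0.024 0.18 0 180;0 0 0 -0.03 0.22 0 180;0 0 0 -0.034 0.25 0 180;0 0 0 -0.037 0.267 0 180;0 0 0 -0.037 0.271 0 180'
python3 - <<'E'
from h import *
f=grab('wrist','w6');g=grab('top','t6');grab('side','s6')
im=np.vstack([cv2.resize(f['img'][:,:,::-1],(400,300)),cv2.resize(g['img'][:,:,::-1],(400,300))])
s=load('s6')['img'][:,:,::-1]
im=np.hstack([im,np.vstack([cv2.resize(s,(400,300)),cv2.resize(s[220:460,180:500],(400,300))])]);cv2.imwrite('pics/m6.png',im)
go(470,-260,151,0.1)
E
```

```text
clock: 10.4
eef_pos: [478.2, 10.2, 150.8]
tcp_rot: [3.141, 0.001, 0.101]
contact_force: [-0.2, 0.3, -2.2]
opening: 0.444
grasp_force: 45.5
clock: 11.4
eef_pos: [469.1, -261.3, 150.9]
tcp_rot: [-3.141, 0.001, 0.099]
contact_force: [-0.3, -0.5, -2.8]
opening: 0.446
grasp_force: 45.5
turn [-0.   0.   0.1] shift [0.0003 0.0001 0.0001] q [-0.51  0.31  1.9   0.    0.93  0.96] f [-0.2  0.8 -2.2] clk 11.55
```

View pics/m6.png

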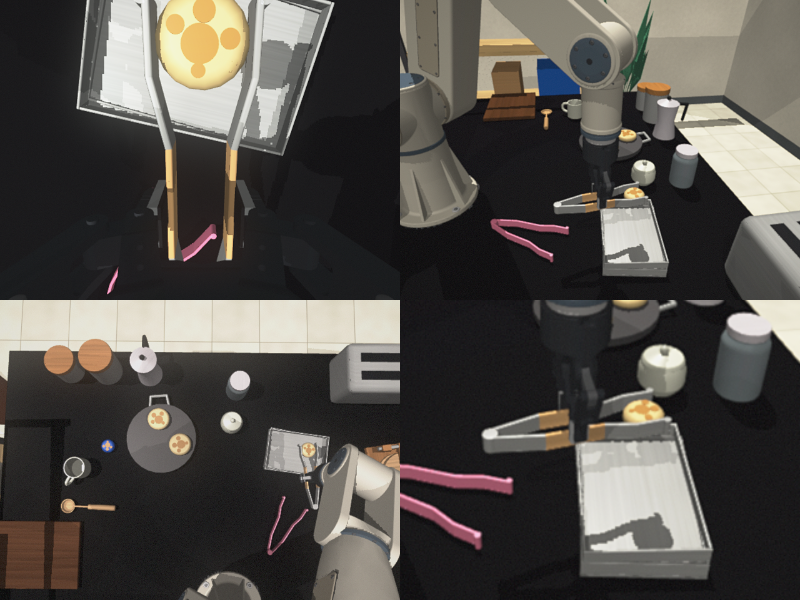

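The arepita is held above the trays: at (308,450) in the top-view tile, between the jaws in the wrist tile, and well above the rim in the side tile. I'll check that it's centred.

```bash
python3 - <<'E'
from h import *
def blob(n,x0,y0,x1,y1):
    f=load(n);h=cv2.cvtColor(f['img'],cv2.COLOR_RGB2HSV)[y0:y1,x0:x1]
    m=cv2.inRange(h,(8,60,110),(35,255,255));n,l,st,c=cv2.connectedComponentsWithStats(m);k=1+np.argmax(st[1:,4]);return f,c[k]+[x0,y0],st[k]
t,c,st=blob('t6',475,222,512,260);w,d,st2=blob('w6',245,0,400,150);print(c,d,st,st2)
print('arepita',two(t,c,w,d),pt(t,*c),pt(w,*d))
# tray corners: visible near-left & near-right in wrist vs initial top; far-right
T=load('top0');s=load('side0')
for p,q in(((423,270),(126,174)),((520,283),(454,247)),((526,217),(533,5))):print('corner wrist',two(T,p,w,q))
for p,q in(((432,205),(404,320)),((526,217),(427,431)),((520,283),(324,431)),((423,270),(320,321))):print('corner side',two(T,p,s,q))
E
```

```text
[493.6675063 239.4256927] [328.21329746  66.58038688] [  8   6  22  24 397] [    3     0   151   144 15612]
arepita (array([ 556.59521466, -253.60636709,  162.81512341]), np.float64(0.25508650787145093)) [ 556.7252611  -253.64061474  162.7809636 ] [ 556.52221776 -253.58995977  162.42330264]
corner wrist (array([ 497.45564253, -132.15272636,   39.71762671]), np.float64(1.1246206073283593))
corner wrist (array([ 469.54031145, -352.16837507,   36.44193272]), np.float64(3.024545145868146))
corner wrist (array([ 623.93631595, -377.34098413,   18.33952561]), np.float64(1.7533324590446167))
corner side (array([ 649.03043517, -154.29555542,   42.73154453]), np.float64(6.222677514247924))
corner side (array([ 618.9099304 , -374.12484348,   25.4691693 ]), np.float64(7.856729689457414))
corner side (array([ 467.56523775, -355.36072408,   31.45947611]), np.float64(4.099591942319105))
corner side (array([ 498.07551347, -132.25977245,   40.93692045]), np.float64(2.4260612023564794))
```

```bash
python3 -m creep '0 0 0 0 0 0 180;0 0 0 0 0 0 180;0 0 0 0 0 0 180;0 0 0 0 0 0 180' && python3 -c "
from rig import r
print(r.sense()['qvel'].round(3));print(r.sign_off())"
```

```text
clock: 12.05
eef_pos: [470.0, -260.5, 151.3]
tcp_rot: [3.142, 0.0, 0.101]
contact_force: [0.1, -0.3, -2.5]
opening: 0.447
grasp_force: 45.5
[-0.002  0.    -0.001 -0.001 -0.     0.001]
the job is handed in; nothing more can be done
None
```

Done and handed in at 12 s: the tongs hold the arepita at rest over the middle of the trays (within about 3 mm of centre by camera), roughly 10 cm above the rim, with the gripper still squeezing at 45 N.

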